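# Sort four bench supplies back onto their own trays

### The job

The four bench supplies on the little felt-lined trays are all on the wrong trays. Put each back in the middle of its own tray, standing upright (the sanding block lying flat): the glue pot on the round tray, the small blue carton on the square tray, the cork sanding block on the long rectangular tray and the cream thread spool on the triangular tray. Every tray is taken, so stand a thing for a moment on a free spot such as the bare left half of the green cutting mat; do not push or knock over the red-lidded jar and the flat green tin that stand among them.

Things in the scene. Friction and masses are not known exactly. Their poses are not given: they have to be found in the camera images.
- glue_pot: Round glue pot, 47 mm across and 70 mm high, cream body with a blue screw lid 41 mm across over the top 16 mm; grip it by the lid. Origin at the centre of its underside, z up. 0.06 to 0.13 kg. At the start it stands on the long or on the triangular tray.
- carton: Small closed blue carton standing upright, 46 mm (its x) by 30 mm (its y) and 88 mm high, rigid; grip it across the 30 mm; any yaw will do on its tray. Origin at the centre of its underside, z up. 0.11 to 0.22 kg. At the start it stands on the long or on the triangular tray, whichever the glue pot is not on.
- sanding_block: Brown cork sanding block lying flat, 35 mm (its x) by 55 mm (its y) and 22 mm high; grip it across the 35 mm. Origin at the centre of its underside, z up. About 0.03 kg. At the start it lies on the round or on the square tray. On the long tray it may lie at any yaw.
- spool: Thread spool standing upright, cream thread between white flanges 35 mm across, 44 mm high. Origin at the centre of its underside, z up. About 0.03 kg. At the start it stands on the round or on the square tray, whichever the sanding block is not on.
- round_tray: Round tray, 100 mm across, fixed to the desk. Like all four trays: dark wooden rim 5 mm wide and 7 mm high, flat grey felt floor 4 mm above the desk. Origin at the tray's centre on the desk top, z up.
- square_tray: Square tray, 92 x 92 mm, fixed to the desk; rim 7 mm high, floor 4 mm above the desk. Origin at the tray's centre on the desk top; x and y along its sides.
- long_tray: Long rectangular tray, 120 mm (its x) by 78 mm (its y), fixed to the desk; rim 7 mm high, floor 4 mm above the desk. Origin at the tray's centre on the desk top.
- triangle_tray: Triangular tray with cut-off corners, fixed to the desk: its three long sides stand 44 mm from the centre, its three short cut corners 64 mm (one of them towards its x); rim 7 mm high, floor 4 mm above the desk. Origin at the tray's centre on the desk top.
- jar: Bystander, to be left alone: glass jar with a red lid, 67 mm across and 81 mm high, standing on the desk. Origin at the centre of its underside, z up. The trays and bystanders stand in six places, two rows of three (x about 0.43 and 0.61), at least 120 mm from one another, and swap places from start to start.
- flat_tin: Bystander, to be left alone: flat tin with a dark green lid, 63 mm across and 21 mm high, standing on the desk. Origin at the centre of its underside, z up. For setting things down meanwhile, the green cutting mat at the right is a good free spot: a flat sheet, 2 mm thick and fixed, always bare over x 0.36 to 0.48, y -0.40 to -0.28.
Mind the look-alikes: they are no part of the job. Leave any yellow look-alike of the glue_pot alone.

How it is judged:
By the outcome, as a careful person would: the job done as asked, in the order asked, and still so for the second after the job is handed in, with the robot touching nothing.
It also fails if it takes over 128 s, if anything falls off the work surface, if the arm or the gripper's body presses on something with over 40 N, if the wrist force passes 120 N, or if a joint passes its speed limit or range.

### The arm

A 7-joint arm with a two-finger parallel gripper is mounted at the origin on a cart in front of the work surface, level with it; the furniture and walls round the work are solid. World frame = base frame: x ahead of the robot, y to its left, z up, the work surface at z = 0. Lengths are in mm, angles in degrees, forces in N, time in s.
With the tool pointing down it reaches from about 400 to 850 mm from the base axis. Payload 4.5 kg.
Tool frame: the origin (TCP) lies midway between the tips of the shut fingers; the grasp point (between the pads) lies 19 mm behind it; z points along the fingers, y is the line along which they close (so a half turn about z gives the same grasp; the last joint's range is limited). The gripper opens to 85 mm and grips with 20 to 120 N. Pads are 22 mm wide; open, the fingers measure 114 mm over their backs; the gripper's body (76 mm by 85 mm) begins 54 mm behind the grasp point. The pads swing forward as they close: fully open they stand 13 mm farther back than shut.
Start: joints at [-72.204, 39.483, -11.15, 89.685, 9.013, 51.709, -12.324], TCP at [170.779, 601.241, 207.617] pointing down, gripper open.
Joint ranges: [-172.22, 172.22], [-26.19, 119.32], [-84.43, 86.54], [7.71, 146.69], [-57.33, 237.33], [2.42, 119.75], [-152.13, 152.13]. Speed limits (degrees/s): [147.25, 147.25, 180, 180, 180, 180, 180].

### API

Orientations are given as [roll, pitch, yaw] about the fixed x, y, z axes, in that order (R = Rz(yaw) Ry(pitch) Rx(roll)).
In Python, from bench import observe, eyes, job gives the robot as it stands.
- The arm moves only by the tool carry_out, never from a script. Its argument "targets" is text: rows parted by semicolons, each of 4 numbers parted by spaces: the shift along the tool's x, y, z in m, then the turn about the tool's z in rad. In form: dx dy dz turn; .... A call has 1 to 8 rows; each row is the pose to reach, as a shift and turn from the pose commanded when the call began, along the tool's axes at that moment; what a row does not reach only later rows make up. A row lasts 1/12 s, in which the tool goes at most 41.7 mm and 7.16 degrees, less where a joint would pass 70% of its speed; a pose out of reach is approached as far as the arm can. A call with a gripper value outside its range is refused whole. "grip" is the finger opening in m, from 0 to 0.0854, set as the call begins (left out, the last holds). The fingers move at their own pace and stop on an object; the grip force is fixed at half the most. Time passes only in rows, so rows that repeat a pose let the fingers close. It gives the time, the measured TCP pose, the force, the opening and the grip force at its end, in the units of the state.
- observe(): the state, without advancing time (a new reading comes with each control period).
- eyes.camera(name): name is "side" or "top" or "wrist"; returns a dict with "image" (420x560x3 uint8, red, green, blue), "fx", "fy", "cx", "cy" (pixels), "D" ([k1, k2, p1, p2, k3] as OpenCV has them; the pictures are not rectified), "position" and "orientation" of the camera in the world. Camera axes: x right, y up, looking along -z (the intrinsics and any distortion apply to the point x, -y, -z); pixel columns grow to the right and rows downward; lengths in mm; the calibration is good to about 2 mm. A picture is of the moment at which its call begins. There is no depth.
- job.close_job(): hands the job in; it is judged then, once.
The state is a dict: "time_s": time; "q": joint angles; "qvel": joint speeds; "effort": joint torques, N m; "tcp_pos": TCP position; "tool_rot": TCP orientation; "ft_force": force on the tool from outside, world axes, zero at the start; "ft_torque": the same for the moment, N m; "opening": opening from 0.0 (shut) to 1.0 (fully open); "gripper_force": force on a finger pad.
Only numpy, scipy, OpenCV 4.12 (cv2) and the standard library are available. Lean on these libraries where they do the work, as an engineer would, in place of code of your own. Each camera call takes 0.05 s, during which the arm holds its last target. There are 200 camera calls.

## Working session

There is one attempt and no reset: what is moved stays moved. The work goes in short steps, Python scripts to look and compute and a tool call to move; the robot and the scene stay as the last step left them, time stands still between calls to the robot, and variables do not carry over. Pictures are saved under pics/ and viewed, at most 14 in all, crops included, and the job is handed in when it is done.

Besides the shell and the picture viewer there is one more tool, called after "Emit:" in YAML: its name, and indented under it one key for each argument. carry_out: Moves the arm, as the interface text tells. Its arguments: {"type":"object","properties":{"targets":{"type":"string"},"grip":{"type":"number"}},"required":["targets"]}

```bash
mkdir -p pics; ls; cat > h.py <<'E'
import numpy as np, cv2
from scipy.spatial.transform import Rotation as R
from bench import observe, eyes, job
def snap(n,f):
    c=eyes.camera(n); cv2.imwrite('pics/'+f,cv2.cvtColor(c['image'],cv2.COLOR_RGB2BGR)); 
    np.save('pics/'+f+'.npy',{k:v for k,v in c.items()},allow_pickle=True); return c
def load(f): return np.load('pics/'+f+'.npy',allow_pickle=True).item()
def ray(c,uv,z):
    K=np.array([[c['fx'],0,c['cx']],[0,c['fy'],c['cy']],[0,0,1.]])
    p=cv2.undistortPoints(np.array(uv,float).reshape(-1,1,2),K,np.array(c['D'],float)).reshape(-1,2)
    d=np.c_[p[:,0],-p[:,1],-np.ones(len(p))]
    M=R.from_euler('xyz',c['orientation'],degrees=True).as_matrix()
    d=d@M.T; o=np.array(c['position']); return o+d*((z-o[2])/d[:,2])[:,None]
E
python3 - <<'E'
from h import *
for n in['top','side']:
    c=snap(n,n+'1.png'); print({k:v for k,v in c.items() if k!='image'})
print(observe())
E
```

```text
pics
{'fx': 426.31157961915835, 'fy': 426.31157961915835, 'cx': 276.5782176358586, 'cy': 206.2194770244167, 'D': array([0.0204017, 0.       , 0.       , 0.       , 0.       ]), 'position': array([ 362.07430657,   -7.15472961, 1056.29161999]), 'orientation': array([  5.29034516,   0.39378262, -91.10814   ])}
{'fx': 441.01573560431785, 'fy': 441.01573560431785, 'cx': 278.01310802915197, 'cy': 204.4586442103422, 'D': array([-0.05449497,  0.        ,  0.        ,  0.        ,  0.        ]), 'position': array([  45.07148999, -624.42884711,  625.57478958]), 'orientation': array([ 51.56573954,   0.55552716, -34.50461415])}
{'time_s': 0.1, 'q': array([-72.20374097,  39.53065674, -11.14489775,  89.73947934,
         9.012316  ,  51.71158638, -12.32401764]), 'qvel': array([-0.05795593, -0.05970247, -0.06038372, -0.14779811,  0.05595958,
       -0.04677219, -0.02502915]), 'effort': array([-3.97000244e-03, -5.40601337e+01, -1.27188005e+00, -1.58988154e+01,
        9.33321950e-03,  4.39041774e-03,  7.90247867e-09]), 'tcp_pos': array([170.67486552, 600.57347867, 206.83671901]), 'tool_rot': array([-1.79900361e+02,  7.32043505e-03,  1.64144678e+02]), 'ft_force': array([0.65937925, 0.00979239, 0.62006181]), 'ft_torque': array([ 0.00104462, -0.00404415,  0.00522806]), 'gripper_force': 0.0, 'opening': 0.9977077730122274}
```

View pics/top1.png

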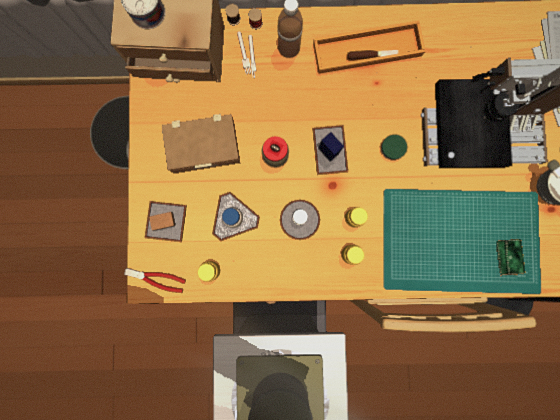

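View pics/side1.png

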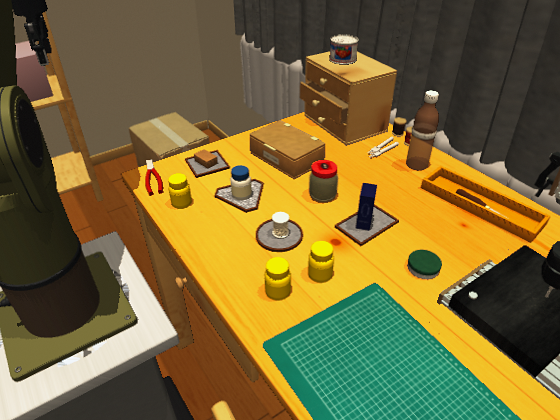

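The top view shows the glue pot on the triangle at (232,216) and the carton on the long tray at (330,148). The block is on the square tray at (164,221) and the spool on the round tray at (300,217). The jar is at (275,151), the tin at (394,147), and the yellow look-alikes at (358,216), (354,254) and (208,271). I'll measure on a rectified crop.

```bash
cat > m.py <<'E'
from h import *
c=load('top1.png'); im=c['image']; hsv=cv2.cvtColor(im,cv2.COLOR_RGB2HSV)
f=3
tiles=[]
def crop(u,v,r=30): return cv2.resize(cv2.cvtColor(im[v-r:v+r,u-r:u+r],cv2.COLOR_RGB2BGR),(380,290) if 0 else (290,290),interpolation=cv2.INTER_CUBIC)
ts={'tri':(236,216),'long':(330,148),'sq':(165,221),'round':(300,219)}
cv2.imwrite('pics/crops.png',np.vstack([np.hstack([crop(*ts['tri']),crop(*ts['long'])]),np.hstack([crop(*ts['sq']),crop(*ts['round'])])]))
# non-wood mask: wood is bright saturated orange
wood=((hsv[...,0]>8)&(hsv[...,0]<25)&(hsv[...,1]>110)&(hsv[...,2]>150)).astype(np.uint8)
n,l,s,ce=cv2.connectedComponentsWithStats(1-wood)
for k,(u,v) in ts.items():
    # mode label nearby
    lab=np.bincount(l[v-15:v+15,u-15:u+15].ravel())[1:].argmax()+1
    m=(l==lab).astype(np.uint8); cs,_=cv2.findContours(m,cv2.RETR_EXTERNAL,cv2.CHAIN_APPROX_NONE)
    ct=max(cs,key=cv2.contourArea); P=ray(c,ct.reshape(-1,2),7)[:,:2].astype(np.float32)
    print(k,s[lab],'rect',cv2.minAreaRect(P),'circ',cv2.minEnclosingCircle(P),'approx',cv2.approxPolyDP(P.reshape(-1,1,2),6,True).reshape(-1,2).round(0).tolist())
E
python3 m.py
```

```text
tri [ 212  192   48   49 1471] rect ((426.66473388671875, 112.61177062988281), (121.83480072021484, 107.1905746459961), 49.1007194519043) circ ((434.4671630859375, 106.33411407470703), 64.34059143066406) approx [[497.0, 113.0], [490.0, 138.0], [396.0, 158.0], [379.0, 139.0], [409.0, 47.0], [439.0, 44.0]]
long [ 312  125   36   50 1473] rect ((599.4851684570312, -137.60501098632812), (119.66195678710938, 78.9529800415039), 4.036534309387207) circ ((599.3099365234375, -136.9420166015625), 69.82210540771484) approx [[661.0, -170.0], [655.0, -95.0], [538.0, -104.0], [546.0, -179.0]]
sq [ 145  201   42   41 1081] rect ((428.0335998535156, 272.9490051269531), (92.74009704589844, 91.9297103881836), 82.39842224121094) circ ((428.390869140625, 272.4341125488281), 63.30525588989258) approx [[479.0, 309.0], [390.0, 323.0], [378.0, 234.0], [467.0, 222.0]]
round [ 280  200   40   40 1254] rect ((425.584716796875, -57.668941497802734), (96.10930633544922, 96.21278381347656), 88.84798431396484) circ ((426.4546203613281, -57.74555969238281), 49.80268096923828) approx [[474.0, -48.0], [447.0, -13.0], [415.0, -9.0], [385.0, -31.0], [377.0, -58.0], [391.0, -92.0], [433.0, -106.0], [466.0, -87.0]]
```

View pics/crops.png

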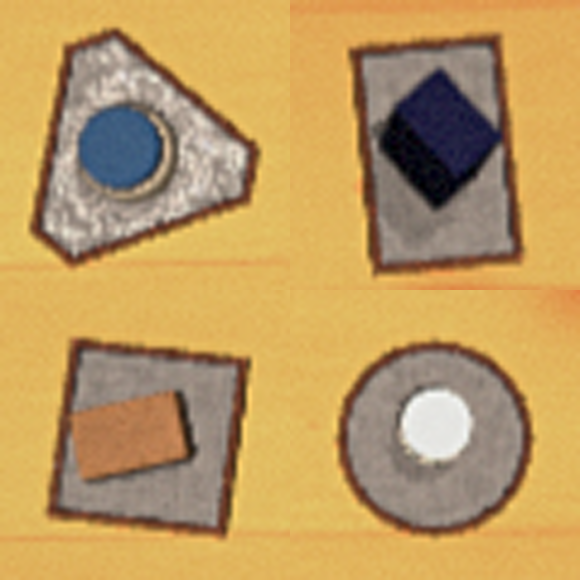

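The crops show the lid centre at tile (121,147), the carton top-face corners, the block corners and the spool top at tile (146,134). Next I convert these to world positions.

```bash
cat > m2.py <<'E'
from h import *
c=load('top1.png'); k=290/60
def w(t,pts,z): return ray(c,(np.array(pts,float)+.5)/k-.5+np.array(t)-30,z)[:,:2]
print('pot',w((236,216),[(121,147)],74),'pot dia',np.ptp(w((236,216),[(79,147),(162,147)],74),0))
for n,t,p,z in(('carton',(330,148),[(148,70),(210,136),(175,180),(113,112)],92),('block',(165,221),[(72,125),(178,101),(188,166),(85,190)],26)):
    P=w(t,p,z); e=np.roll(P,-1,0)-P
    print(n,P.mean(0),np.linalg.norm(e,axis=1),np.degrees(np.arctan2(e[:,1],e[:,0])))
print('spool',w((300,219),[(146,134)],48))
for n,uv,z in(('jar',(275,150),81),('tin',(394,147),21),('y1',(358,216),70),('y2',(354,254),70),('y3',(208,271),70)): print(n,ray(c,[uv],z)[0])
E
python3 m2.py
```

```text
pot [[432.53928913 104.39317036]] pot dia [ 0.79045019 39.67697977]
carton [ 594.02734519 -134.78177202] [43.28733266 27.07932303 43.9170975  26.41717225] [-138.90843677  140.37937988   40.34286408  -40.75977307]
block [427.97365681 276.85481612] [54.14787737 33.13113674 52.52726323 33.38161899] [ -78.27236252 -171.11123767  102.0452053    11.6942028 ]
spool [[430.41393935 -56.59539974]]
jar [583.82872238  -1.06933643  81.        ]
tin [ 598.63260865 -293.667312     21.        ]
y1 [ 427.0323556  -190.06375723   70.        ]
y2 [ 339.87999171 -177.6410535    70.        ]
y3 [307.60488179 157.8599633   70.        ]
```

Emit:
carry_out:
  targets: "0 0 0 0.12;0 0 0 0.24;0 0 0 0.25;0 0 0 0.25"

```text
time_s: 0.43
tcp_pos: [170.7, 600.9, 207.3]
tool_rot: [-180.0, 0.0, 150.0]
ft_force: [1.1, -0.2, -0.6]
opening: 1.002
gripper_force: 0.0
```

The measured sizes match the given ones: block 33x53, carton 27x43 and lid 40 mm across. I start with the block, going to the mat.

Emit:
carry_out:
  targets: "-0.04 -0.015 0 0.11;-0.08 -0.03 0 0.22;-0.12 -0.045 0 0.33;-0.16 -0.06 0 0.44;-0.2 -0.075 0 0.55;-0.24 -0.09 0 0.66;-0.28 -0.105 0 0.77;-0.315 -0.12 0 0.864"

```text
time_s: 1.1
tcp_pos: [381.5, 340.7, 207.7]
tool_rot: [180.0, -0.0, 100.2]
ft_force: [0.9, 0.8, 0.3]
opening: 0.995
gripper_force: 0.0
```

```bash
cat >> h.py <<'E'
def go(*xy, z=None, yaw=None):
    """Print the shift in tool axes from the present measured pose to world xy[,z] and the turn to yaw."""
    s=observe(); p=s['tcp_pos']; r=s['tool_rot']
    t=np.array([xy[0],xy[1],p[2] if z is None else z])
    M=R.from_euler('xyz',r,degrees=True).as_matrix()
    d=M.T@(t-p)/1e3
    print('pos',p.round(1),'rot',r.round(1),'shift',d.round(4),'turn',None if yaw is None else round(np.radians((r[2]-yaw+90)%180-90),3), 'q',s['q'].round(0))
E
python3 -c "
from h import *
go(428,277,z=60,yaw=100.4)"
```

```text
pos [381.5 340.7 207.7] rot [180.   -0.  100.2] shift [-0.071   0.0344  0.1477] turn -0.003 q [-50.  31.   5. 110.  -4.  39. -32.]
```

Emit:
carry_out:
  targets: "-0.035 0.017 0 0;-0.071 0.034 0.03 0;-0.071 0.034 0.07 0;-0.071 0.034 0.11 0;-0.071 0.034 0.15 0;-0.071 0.034 0.175 0;-0.071 0.034 0.19 0;-0.071 0.034 0.199 0"

```text
time_s: 1.77
tcp_pos: [425.5, 277.9, 6.3]
tool_rot: [-179.8, 0.0, 100.5]
ft_force: [-0.2, 0.1, 0.8]
opening: 1.0
gripper_force: 0.0
```

Emit:
carry_out:
  targets: "0 0 0 0;0 0 0 0;0 0 0 0;0 0 0 0;0 0 0 0;0 0 0 0;0 0 0 0;0 0 0 0"
  grip: 0.02

```text
time_s: 2.43
tcp_pos: [426.8, 278.5, 8.9]
tool_rot: [180.0, -0.0, 100.3]
ft_force: [-0.4, -0.9, 0.8]
opening: 0.234
gripper_force: 0.0
```

```bash
python3 -c "
from h import *
c=snap('wrist','w1.png'); d=snap('side','s2.png'); e=snap('top','t2.png')
a=cv2.cvtColor(c['image'],cv2.COLOR_RGB2BGR)
b=cv2.resize(cv2.cvtColor(d['image'][110:210,130:290],cv2.COLOR_RGB2BGR),(400,250))
t=cv2.resize(cv2.cvtColor(e['image'][170:270,110:270],cv2.COLOR_RGB2BGR),(400,250))
cv2.imwrite('pics/v2.png',np.hstack([cv2.resize(a,(400,500))[:500],np.vstack([b,t])]))
print(observe()['opening'],observe()['gripper_force'])
"
```

```text
0.23545413080409774 0.0
```

View pics/v2.png

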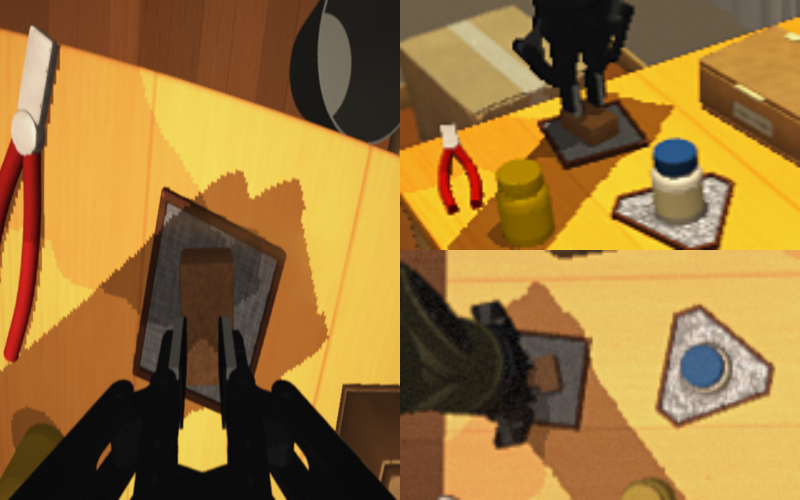

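```bash
cat >> h.py <<'E'
def proj(c,P):
    M=R.from_euler('xyz',c['orientation'],degrees=True).as_matrix()
    q=(np.atleast_2d(P)-c['position'])@M; q=q*[1,-1,-1]
    K=np.array([[c['fx'],0,c['cx']],[0,c['fy'],c['cy']],[0,0,1.]])
    return cv2.projectPoints(q,np.zeros(3),np.zeros(3),K,np.array(c['D'],float))[0].reshape(-1,2)
E
python3 -c "
from h import *
c=load('w1.png');s=observe();p=s['tcp_pos'];M=R.from_euler('xyz',s['tool_rot'],degrees=True).as_matrix()
sc=np.array([400/560,500/420])
for dz in(0,-5,-10,-15,-20):
  for y in(-10,10): print(dz,y,(proj(c,p+M@[0,y,dz])*sc).round(0))
from math import *
a=radians(10.4);X=np.array([cos(a),sin(a)]);Y=np.array([-sin(a),cos(a)])
for z in (4,26):
  for i,j in((1,1),(1,-1),(-1,-1),(-1,1)):
    q=np.array([428,277])+17.5*i*X+27.5*j*Y; print(z,i,j,(proj(c,[*q,z])*sc).round(0))
print('cam',c['position'])
"
```

```text
0 -10 [[190. 314.]]
0 10 [[217. 314.]]
-5 -10 [[189. 319.]]
-5 10 [[218. 319.]]
-10 -10 [[189. 324.]]
-10 10 [[218. 324.]]
-15 -10 [[189. 330.]]
-15 10 [[219. 330.]]
-20 -10 [[188. 336.]]
-20 10 [[219. 336.]]
4 1 1 [[230. 254.]]
4 1 -1 [[227. 366.]]
4 -1 -1 [[183. 366.]]
4 -1 1 [[181. 254.]]
26 1 1 [[233. 272.]]
26 1 -1 [[230. 394.]]
26 -1 -1 [[180. 394.]]
26 -1 1 [[178. 272.]]
cam [411.26754376 356.81344595 174.82850075]
```

```bash
python3 -c "
from h import *
a=cv2.imread('pics/w1.png'); cv2.imwrite('pics/w1c.png',cv2.convertScaleAbs(cv2.resize(a[190:420,150:400],(800,600),interpolation=cv2.INTER_CUBIC),alpha=2))"
```

```text
(no output)
```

View pics/w1c.png

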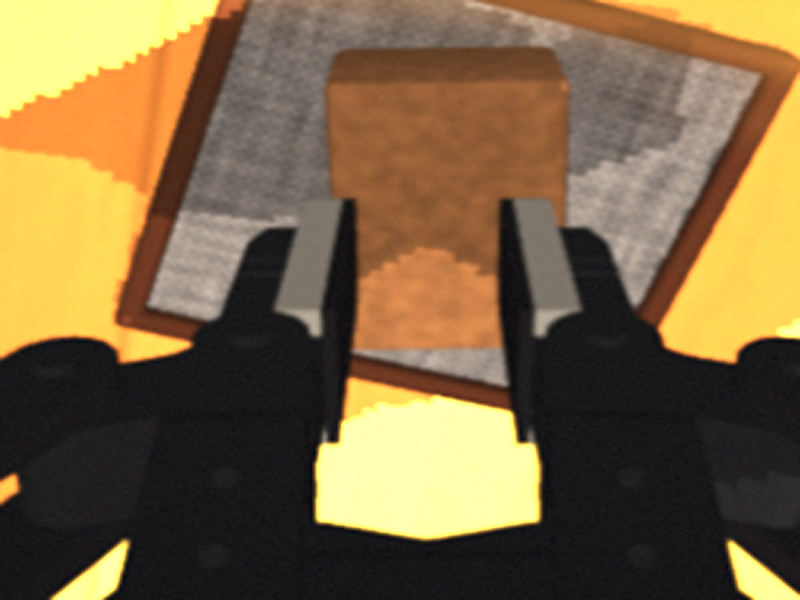

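```bash
python3 -c "
from h import *
c=load('w1.png');s=observe();p=s['tcp_pos'];M=R.from_euler('xyz',s['tool_rot'],degrees=True).as_matrix()
for x in(-11,0,11):
 for dz in(0,-8,-19,-27,-35,-45): print(x,dz,(proj(c,p+M@np.array([[x,-10,dz],[x,10,dz]]))-[150,190])*[800/250,600/230])
"
```

```text
Traceback (most recent call last):
ValueError: matmul: Input operand 1 has a mismatch in its core dimension 0, with gufunc signature (n?,k),(k,m?)->(n?,m?) (size 2 is different from 3)
```

```bash
python3 -c "
from h import *
c=load('w1.png');s=observe();p=s['tcp_pos'];M=R.from_euler('xyz',s['tool_rot'],degrees=True).as_matrix()
for x in(-11,0,11):
 for dz in(0,-8,-19,-27,-35,-45): print(x,dz,((proj(c,p+np.array([[x,-10,dz],[x,10,dz]])@M.T)-[150,190])*[800/250,600/230]).round(0).tolist())
"
```

```text
-11 0 [[371.0, 241.0], [492.0, 241.0]]
-11 -8 [[369.0, 261.0], [495.0, 261.0]]
-11 -19 [[366.0, 291.0], [499.0, 291.0]]
-11 -27 [[363.0, 316.0], [503.0, 316.0]]
-11 -35 [[360.0, 342.0], [506.0, 343.0]]
-11 -45 [[355.0, 380.0], [512.0, 380.0]]
0 0 [[370.0, 192.0], [494.0, 192.0]]
0 -8 [[368.0, 210.0], [496.0, 210.0]]
0 -19 [[364.0, 238.0], [501.0, 238.0]]
0 -27 [[361.0, 260.0], [504.0, 260.0]]
0 -35 [[358.0, 285.0], [508.0, 285.0]]
0 -45 [[354.0, 320.0], [514.0, 320.0]]
11 0 [[369.0, 140.0], [495.0, 141.0]]
11 -8 [[367.0, 157.0], [498.0, 157.0]]
11 -19 [[363.0, 182.0], [503.0, 182.0]]
11 -27 [[360.0, 202.0], [506.0, 202.0]]
11 -35 [[357.0, 225.0], [511.0, 225.0]]
11 -45 [[352.0, 256.0], [516.0, 256.0]]
```

```bash
python3 -c "
from h import *
c=load('s2.png');s=observe();p=s['tcp_pos'];M=R.from_euler('xyz',s['tool_rot'],degrees=True).as_matrix()
x0,y0,f=170,115,12
for x in(-11,11):
 for dz in(0,-8,-19,-27,-35): print(x,dz,((proj(c,p+np.array([[x,-10,dz],[x,10,dz]])@M.T)-[x0,y0])*f).round(0).tolist())
a=cv2.imread('pics/s2.png')[y0:y0+50,x0:x0+60]; cv2.imwrite('pics/s2c.png',cv2.convertScaleAbs(cv2.resize(a,None,fx=f,fy=f,interpolation=cv2.INTER_CUBIC),alpha=2))"
```

```text
-11 0 [[403.0, 591.0], [477.0, 554.0]]
-11 -8 [[398.0, 559.0], [473.0, 522.0]]
-11 -19 [[392.0, 515.0], [468.0, 479.0]]
-11 -27 [[388.0, 483.0], [464.0, 447.0]]
-11 -35 [[384.0, 450.0], [460.0, 414.0]]
11 0 [[340.0, 552.0], [415.0, 516.0]]
11 -8 [[336.0, 520.0], [411.0, 484.0]]
11 -19 [[330.0, 476.0], [405.0, 441.0]]
11 -27 [[325.0, 444.0], [401.0, 409.0]]
11 -35 [[321.0, 412.0], [396.0, 377.0]]
```

View pics/s2c.png

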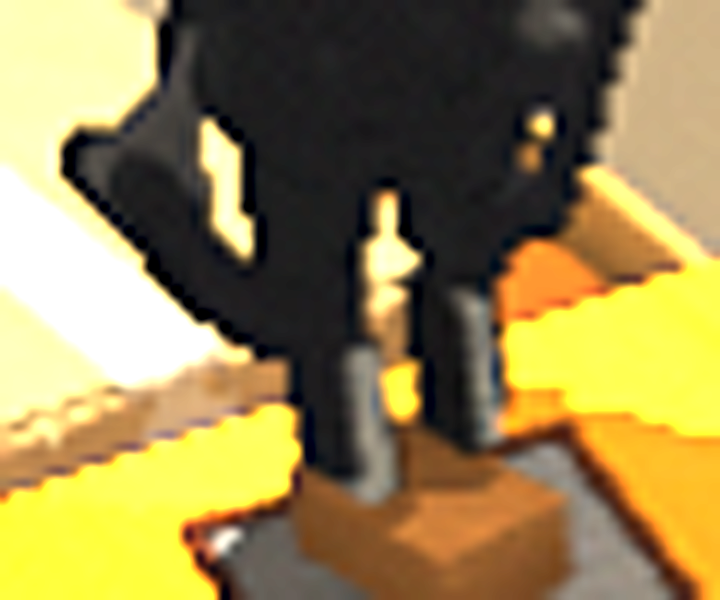

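The tips sit about 25 mm behind the TCP, so the fingers are hovering above the block. I reopen and go lower, watching the force.

Emit:
carry_out:
  targets: "0 0 0 0;0 0 0 0;0 0 0 0;0 0 0 0;0 0 0.003 0;0 0 0.006 0;0 0 0.009 0;0 0 0.012 0"
  grip: 0.07

```text
time_s: 3.25
tcp_pos: [426.5, 278.4, -3.9]
tool_rot: [-180.0, 0.0, 100.3]
ft_force: [0.5, 0.6, -0.2]
opening: 0.819
gripper_force: 0.0
```

Emit:
carry_out:
  targets: "0 0 0.003 0;0 0 0.006 0;0 0 0.009 0;0 0 0.012 0;0 0 0.012 0"

```text
time_s: 3.67
tcp_pos: [426.3, 278.2, -16.0]
tool_rot: [-180.0, 0.0, 100.3]
ft_force: [-0.2, 0.2, -0.0]
opening: 0.821
gripper_force: 0.0
```

Emit:
carry_out:
  targets: "0 0 0 0;0 0 0 0;0 0 0 0;0 0 0 0;0 0 0 0;0 0 0 0;0 0 0 0;0 0 0 0"
  grip: 0.025

```text
time_s: 4.33
tcp_pos: [426.9, 278.5, -15.0]
tool_rot: [180.0, -0.0, 100.3]
ft_force: [1.1, -0.8, 5.7]
opening: 0.395
gripper_force: 61.1
```

Emit:
carry_out:
  targets: "0 0 -0.015 0;0 0 -0.045 0;0 0 -0.085 0;-0.01 -0.002 -0.12 0.02;-0.04 -0.008 -0.135 0.05;-0.075 -0.014 -0.135 0.1;-0.11 -0.02 -0.135 0.15;-0.15 -0.028 -0.135 0.18"

```text
time_s: 5.0
tcp_pos: [426.4, 125.8, 120.1]
tool_rot: [179.9, -0.1, 90.0]
ft_force: [1.9, -1.3, -0.8]
opening: 0.398
gripper_force: 60.5
```

```bash
python3 -c "
from h import *
go(425,-330,yaw=90);print(observe()['gripper_force'])"
```

```text
pos [426.4 125.8 120.1] rot [ 1.799e+02 -1.000e-01  9.000e+01] shift [-0.4558 -0.0016 -0.0006] turn 0.0 q [-24.  36.   2. 125.  -4.  19. -18.]
60.51273465156555
```

Emit:
carry_out:
  targets: "-0.03 0 0 0;-0.07 0 0 0;-0.11 0 0 0;-0.15 0 0 0;-0.19 0 0 0;-0.23 0 0 0;-0.27 0 0 0;-0.31 0 0 0"

```text
time_s: 5.67
tcp_pos: [425.4, -186.1, 119.5]
tool_rot: [-180.0, -0.0, 90.0]
ft_force: [1.1, 0.2, 0.3]
opening: 0.394
gripper_force: 60.5
```

Emit:
carry_out:
  targets: "-0.04 -0.001 0 0;-0.08 -0.001 0 0;-0.12 -0.001 0.02 0;-0.145 -0.001 0.06 0;-0.145 -0.001 0.09 0;-0.145 -0.001 0.115 0;-0.145 -0.001 0.128 0;-0.145 -0.001 0.134 0"

```text
time_s: 6.33
tcp_pos: [423.4, -328.3, -17.0]
tool_rot: [-179.8, -0.1, 90.0]
ft_force: [-0.6, 0.7, 12.7]
opening: 0.392
gripper_force: 62.3
```

```bash
python3 -c "
from h import *
go(425,-330,z=-16,yaw=90);s=observe();print(s['gripper_force'],s['ft_force'])"
```

```text
pos [ 423.4 -328.3  -17. ] rot [-1.798e+02 -1.000e-01  9.000e+01] shift [-0.0017  0.0016 -0.001 ] turn -0.0 q [ 35.  54.  -3. 113.  12.  14.  21.]
62.28343605995178 [-0.62668969  0.7091357  12.73985307]
```

Emit:
carry_out:
  targets: "0 0 0 0;0 0 0 0;0 0 0 0;0 0 -0.004 0;0 0 -0.03 0;0 0 -0.07 0;0 0 -0.11 0;0 0 -0.15 0"
  grip: 0.07

```text
time_s: 7.0
tcp_pos: [424.7, -329.0, 138.2]
tool_rot: [180.0, 0.0, 90.0]
ft_force: [0.5, -0.7, -0.6]
opening: 0.815
gripper_force: 0.0
```

```bash
python3 -c "
from h import *
go(594,-135,z=28,yaw=40.7)"
```

```text
pos [ 424.7 -329.   138.2] rot [180.   0.  90.] shift [0.194  0.1693 0.1102] turn 0.861 q [ 38.  39.  -8. 109.   9.  33.  24.]
```

Emit:
carry_out:
  targets: "0.024 0.021 0 0.11;0.049 0.042 0 0.22;0.073 0.063 0 0.33;0.097 0.085 0 0.44;0.121 0.106 0 0.55;0.146 0.127 0 0.66;0.17 0.148 0 0.77;0.194 0.169 0 0.861"

```text
time_s: 7.67
tcp_pos: [595.1, -133.3, 136.9]
tool_rot: [180.0, -0.1, 40.4]
ft_force: [0.1, 0.0, -0.2]
opening: 0.818
gripper_force: 0.0
```

Emit:
carry_out:
  targets: "0 0 0 0;0 0 0 0"

```text
time_s: 7.83
tcp_pos: [595.5, -131.9, 136.4]
tool_rot: [180.0, -0.1, 41.0]
ft_force: [0.6, -1.2, 0.9]
opening: 0.821
gripper_force: 0.0
```

```bash
python3 -c "
from h import *
go(594,-135,z=28,yaw=40.7)
c=snap('wrist','w3.png')"
```

```text
pos [ 595.5 -131.9  136.4] rot [ 1.8e+02 -1.0e-01  4.1e+01] shift [-0.0035  0.0013  0.1084] turn 0.005 q [  3.  44.  10.  97. -11.  40. -31.]
```

View pics/w3.png

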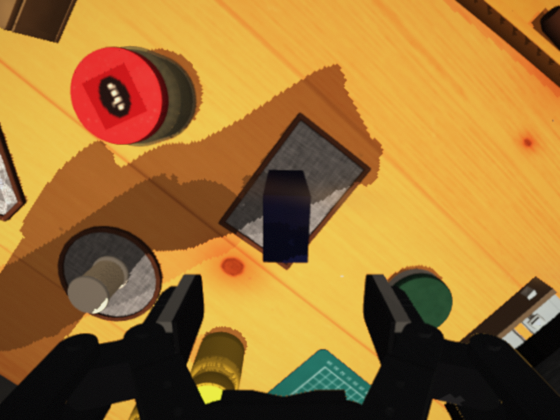

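The carton is aligned with the fingers: its centre is at column 286 and the finger midpoint is at 283. Descend and grip.

Emit:
carry_out:
  targets: "-0.003 0.001 0.02 0;-0.003 0.001 0.05 0;-0.003 0.001 0.08 0;-0.003 0.001 0.1 0;-0.003 0.001 0.108 0;-0.003 0.001 0.108 0"

```text
time_s: 8.38
tcp_pos: [590.1, -139.1, 26.3]
tool_rot: [-179.8, 0.2, 40.6]
ft_force: [-0.3, -0.8, -0.0]
opening: 0.816
gripper_force: 0.0
```

Emit:
carry_out:
  targets: "0 0 0 0;0 0 0 0;0 0 0 0;0 0 0 0;0 0 0 0;0 0 0 0;0 0 0 0"
  grip: 0.015

```text
time_s: 8.97
tcp_pos: [593.2, -138.3, 29.1]
tool_rot: [179.9, -0.1, 40.7]
ft_force: [-1.1, 0.6, 7.1]
opening: 0.346
gripper_force: 59.1
```

```bash
python3 -c "
from h import *
go(428,273,z=28,yaw=82)"
```

```text
pos [ 593.2 -138.3   29.1] rot [ 1.799e+02 -1.000e-01  4.070e+01] shift [ 0.1427 -0.4196  0.0005] turn -0.721 q [  5.  53.   7. 100. -12.  28. -29.]
```

Emit:
carry_out:
  targets: "0 0 -0.01 0;0 0 -0.035 0;0 0 -0.07 0;0 0 -0.105 0;0.008 -0.023 -0.13 0;0.02 -0.06 -0.13 0;0.032 -0.097 -0.13 0;0.044 -0.133 -0.13 0"

```text
time_s: 9.63
tcp_pos: [538.3, -6.9, 158.9]
tool_rot: [180.0, -0.1, 40.6]
ft_force: [0.2, 1.3, -1.4]
opening: 0.345
gripper_force: 59.8
```

Emit:
carry_out:
  targets: "0.012 -0.037 0 0;0.024 -0.074 0 0;0.037 -0.111 0 0;0.049 -0.148 0 0;0.061 -0.185 0 0;0.074 -0.222 0 0;0.085 -0.255 0 0;0.096 -0.286 0 0"

```text
time_s: 10.3
tcp_pos: [423.8, 273.5, 158.2]
tool_rot: [-179.9, -0.0, 40.8]
ft_force: [0.1, 0.2, -2.1]
opening: 0.348
gripper_force: 59.8
```

Emit:
carry_out:
  targets: "0 0 0 0;0 0 0 0"

```text
time_s: 10.47
tcp_pos: [424.0, 273.9, 157.9]
tool_rot: [-179.9, -0.0, 41.0]
ft_force: [0.4, -1.2, -1.9]
opening: 0.347
gripper_force: 59.7
```

```bash
python3 -c "
from h import *
go(426,271,z=29,yaw=40.7);print(observe()['gripper_force'])"
```

```text
pos [424.  273.9 157.9] rot [-179.9   -0.    41. ] shift [-0.0005  0.0036  0.1289] turn 0.005 q [-48.  36.  15. 114. -17.  32. -69.]
59.68861162662506
```

Emit:
carry_out:
  targets: "0 0.003 0.03 0;0 0.003 0.065 0;0 0.003 0.095 0;0 0.003 0.115 0;0 0.003 0.123 0;0 0.003 0.127 0;0 0.003 0.129 0;0 0.003 0.129 0"

```text
time_s: 11.13
tcp_pos: [428.4, 268.4, 29.7]
tool_rot: [180.0, -0.1, 40.6]
ft_force: [0.7, 0.3, -1.4]
opening: 0.343
gripper_force: 59.8
```

Emit:
carry_out:
  targets: "0 0 0 0;0 0 0 0;0 0 0 0;0 0 -0.01 0;0 0 -0.04 0;0 0 -0.08 0;0 0 -0.11 0;0 0 -0.12 0"
  grip: 0.065

```text
time_s: 11.8
tcp_pos: [429.5, 269.9, 153.5]
tool_rot: [180.0, -0.4, 40.6]
ft_force: [-0.0, -0.2, -0.3]
opening: 0.764
gripper_force: 0.0
```

```bash
python3 -c "
from h import *
go(434,105,z=49,yaw=90)"
```

```text
pos [429.5 269.9 153.5] rot [180.   -0.4  40.6] shift [-0.1048  0.1279  0.1038] turn -0.861 q [-47.  36.  16. 114. -18.  31. -68.]
```

Emit:
carry_out:
  targets: "-0.026 0.03 0 -0.11;-0.052 0.06 0 -0.22;-0.078 0.09 0 -0.33;-0.104 0.12 0 -0.44;-0.13 0.15 0 -0.55;-0.156 0.18 0 -0.66;-0.182 0.21 0 -0.77;-0.208 0.24 0 -0.861"

```text
time_s: 12.47
tcp_pos: [425.9, -50.8, 149.5]
tool_rot: [179.9, 0.0, 90.3]
ft_force: [0.7, -0.6, -1.0]
opening: 0.761
gripper_force: 0.0
```

Emit:
carry_out:
  targets: "-0.04 0 0 0;-0.08 0 0 0;-0.12 0 0 0;-0.16 0 0 0;-0.2 0 0 0;-0.24 0 0 0;-0.28 0 0 0;-0.28 0 0 0"

```text
time_s: 13.13
tcp_pos: [423.9, -340.1, 149.6]
tool_rot: [179.9, 0.5, 89.3]
ft_force: [0.1, -1.6, 1.0]
opening: 0.76
gripper_force: 0.0
```

```bash
python3 -c "
from h import *
go(425,-330,z=-16,yaw=90)
c=snap('wrist','w4.png');d=snap('top','t4.png')
a=cv2.cvtColor(d['image'][100:300,120:420],cv2.COLOR_RGB2BGR)
cv2.imwrite('pics/v4.png',np.vstack([np.hstack([cv2.resize(cv2.cvtColor(c['image'],cv2.COLOR_RGB2BGR),(320,240)),cv2.resize(a,(360,240))]),]))
cv2.imwrite('pics/v4.png',np.hstack([cv2.resize(cv2.cvtColor(c['image'],cv2.COLOR_RGB2BGR),(330,600)),cv2.resize(cv2.cvtColor(d['image'][190:250,140:190],cv2.COLOR_RGB2BGR),(470,600),interpolation=cv2.INTER_CUBIC)]))
"
```

```text
pos [ 423.9 -340.1  149.6] rot [179.9   0.5  89.3] shift [0.0116 0.0007 0.1655] turn -0.013 q [ 40.  38. -10. 108.  11.  35.  22.]
```

View pics/v4.png

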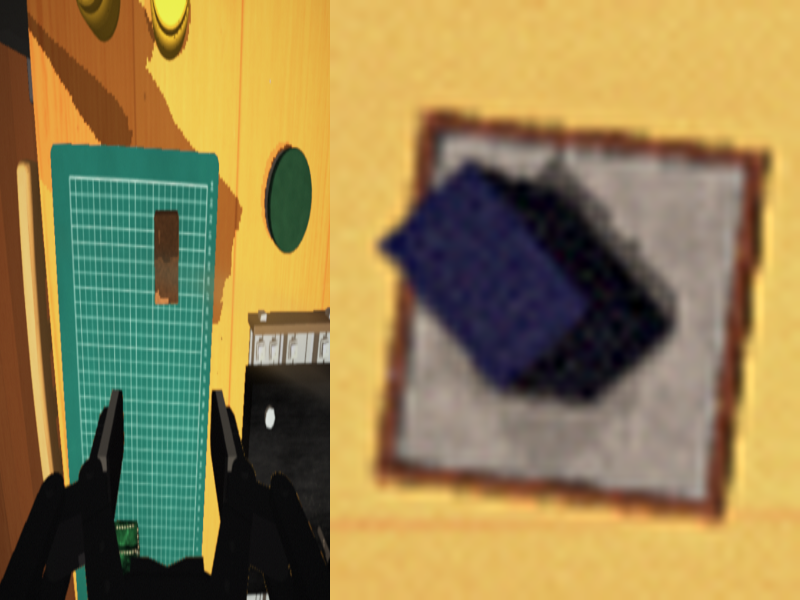

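The carton is upright on the square tray, and the block lies on the mat at about (283,180) in the wrist frame. Now I measure both.

```bash
python3 -c "
from h import *
c=load('t4.png'); p=np.array([(142,162),(255,308),(178,390),(53,245)])/[9.4,10]+[140,190]-.45
P=ray(c,p,92);print('carton',P.mean(0))
w=load('w4.png');q=np.array([(155,211),(179,211),(179,304),(155,304)])/[330/560,600/420]
P=ray(w,q,24);print('block',P.round(1),P.mean(0))
"
```

```text
carton [432.02474886 270.96582292  92.        ]
block [[ 406.7 -297.1   24. ]
 [ 440.1 -297.5   24. ]
 [ 440.4 -353.7   24. ]
 [ 405.  -353.2   24. ]] [ 423.05703036 -325.3718392    24.        ]
```

Emit:
carry_out:
  targets: "0.015 0 0.02 -0.013;0.015 0 0.06 -0.013;0.015 0 0.1 -0.013;0.015 0 0.13 -0.013;0.015 0 0.15 -0.013;0.015 0 0.16 -0.013;0.015 0 0.164 -0.013;0.015 0 0.164 -0.013"

```text
time_s: 13.9
tcp_pos: [426.4, -312.6, -15.3]
tool_rot: [-180.0, -0.0, 90.8]
ft_force: [0.1, -0.4, 0.4]
opening: 0.759
gripper_force: 0.0
```

Emit:
carry_out:
  targets: "0 0 0 0;0 0 0 0;0 0 0 0;0 0 0 0;0 0 0 0;0 0 0 0;0 0 0 0"
  grip: 0.025

```text
time_s: 14.48
tcp_pos: [426.9, -314.3, -13.7]
tool_rot: [179.9, 0.1, 90.7]
ft_force: [-1.3, 0.6, 7.3]
opening: 0.396
gripper_force: 60.1
```

```bash
python3 -c "
from h import *
go(599.5,-137.5,z=-14,yaw=94)"
```

```text
pos [ 426.9 -314.3  -13.7] rot [1.799e+02 1.000e-01 9.070e+01] shift [0.1746 0.1748 0.0005] turn -0.057 q [ 34.  54.  -4. 114.  15.  13.  17.]
```

Emit:
carry_out:
  targets: "0 0 -0.015 0;0 0 -0.05 0;0 0 -0.085 0;0 0 -0.115 0;0.02 0.018 -0.12 0;0.048 0.045 -0.12 0;0.076 0.071 -0.12 0;0.104 0.097 -0.12 -0.057"

```text
time_s: 15.15
tcp_pos: [523.0, -207.8, 106.2]
tool_rot: [179.9, 0.1, 94.0]
ft_force: [-0.4, -1.2, -0.7]
opening: 0.392
gripper_force: 59.6
```

Emit:
carry_out:
  targets: "0.022 0.026 0 0;0.044 0.053 0 0;0.062 0.072 0 0;0.074 0.084 0 0;0.074 0.084 0 0;0.074 0.084 0 0;0.074 0.084 0 0;0.074 0.084 0 0"

```text
time_s: 15.82
tcp_pos: [599.0, -131.0, 104.9]
tool_rot: [-179.9, 0.1, 93.9]
ft_force: [0.4, -0.8, 0.0]
opening: 0.395
gripper_force: 59.6
```

```bash
python3 -c "
from h import *
go(598.7,-126.5,z=-13,yaw=94)"
```

```text
pos [ 599.  -131.   104.9] rot [-1.799e+02  1.000e-01  9.390e+01] shift [4.700e-03 1.000e-04 1.178e-01] turn -0.002 q [12. 46. -7. 97.  9. 38.  4.]
```

Emit:
carry_out:
  targets: "0.005 0 0.03 0;0.005 0 0.06 0;0.005 0 0.09 0;0.005 0 0.105 0;0.005 0 0.112 0;0.005 0 0.116 0;0.005 0 0.116 0;0.005 0 0.116 0"

```text
time_s: 16.48
tcp_pos: [600.6, -124.8, -10.3]
tool_rot: [179.9, 0.0, 93.9]
ft_force: [0.6, -0.4, 0.1]
opening: 0.391
gripper_force: 59.5
```

Emit:
carry_out:
  targets: "0 0 0 0;0 0 0 0;0 0 0 0;0 0 0 0;0 0 -0.02 0;0 0 -0.06 0;0 0 -0.1 0;0 0 -0.13 0"
  grip: 0.065

```text
time_s: 17.15
tcp_pos: [600.8, -123.9, 121.4]
tool_rot: [179.9, 0.0, 94.0]
ft_force: [0.3, -0.8, -0.9]
opening: 0.764
gripper_force: 0.0
```

```bash
python3 -c "
from h import *
go(430,-56.5,z=10,yaw=90)"
```

```text
pos [ 600.8 -123.9  121.4] rot [179.9   0.   94. ] shift [ 0.0792 -0.1659  0.111 ] turn 0.07 q [12. 45. -8. 97.  9. 39.  4.]
```

Emit:
carry_out:
  targets: "0.01 -0.025 0 0;0.03 -0.06 0 0.02;0.045 -0.095 0 0.05;0.06 -0.13 0 0.07;0.079 -0.166 0 0.07;0.079 -0.166 0 0.07;0.079 -0.166 0.02 0.07;0.079 -0.166 0.02 0.07"

```text
time_s: 17.82
tcp_pos: [427.9, -56.1, 97.4]
tool_rot: [-179.9, -0.0, 90.1]
ft_force: [-0.0, -1.1, 0.1]
opening: 0.762
gripper_force: 0.0
```

Emit:
carry_out:
  targets: "0 0 0 0;0 0 0 0;0 0 0 0"

```text
time_s: 18.07
tcp_pos: [429.7, -56.8, 99.0]
tool_rot: [179.9, 0.0, 90.0]
ft_force: [0.2, -0.1, 0.1]
opening: 0.764
gripper_force: 0.0
```

```bash
python3 -c "
from h import *
go(430.4,-56.6,z=3,yaw=90)
c=snap('wrist','w5.png');d=snap('top','t5.png')
a=cv2.resize(cv2.cvtColor(d['image'][118:178,305:355],cv2.COLOR_RGB2BGR),(500,600),interpolation=cv2.INTER_CUBIC)
cv2.imwrite('pics/v5.png',np.hstack([cv2.resize(cv2.cvtColor(c['image'],cv2.COLOR_RGB2BGR),(300,600)),a]))
"
```

```text
pos [429.7 -56.8  99. ] rot [179.9   0.   90. ] shift [0.0002 0.0006 0.096 ] turn -0.0 q [  4.  38.  -3. 128.   8.  14.  -7.]
```

View pics/v5.png

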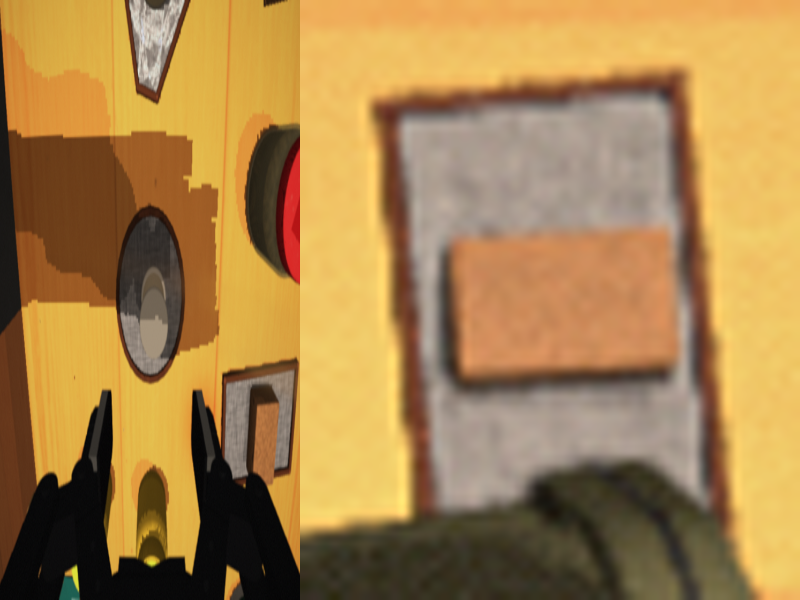

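The block lies flat on the long tray. The spool is centred between the fingers at column 152, against a finger midpoint of 151.

```bash
python3 -c "
from h import *
c=load('t5.png'); P=ray(c,np.array([(152,237),(367,229),(377,368),(163,381)])/10+[305,118]-.45,26);print('block',P.mean(0))"
```

```text
block [ 598.60993711 -138.29602552   26.        ]
```

Emit:
carry_out:
  targets: "0 0 0.03 0;0 0 0.06 0;0 0 0.08 0;0 0 0.09 0;0 0 0.096 0;0 0 0.096 0;0 0 0.096 0"

```text
time_s: 18.75
tcp_pos: [431.1, -58.4, 8.8]
tool_rot: [-179.6, 0.2, 90.0]
ft_force: [1.0, 0.3, 0.1]
opening: 0.766
gripper_force: 0.0
```

Emit:
carry_out:
  targets: "0 0 0 0;0 0 0 0;0 0 0 0;0 0 0 0;0 0 0 0;0 0 0 0;0 0 0 0"
  grip: 0.025

```text
time_s: 19.33
tcp_pos: [430.9, -58.2, 9.5]
tool_rot: [-179.6, 0.2, 90.0]
ft_force: [0.3, 0.1, 6.5]
opening: 0.378
gripper_force: 59.4
```

```bash
python3 -c "
from h import *
go(423,-330,yaw=90)"
```

```text
pos [430.9 -58.2   9.5] rot [-179.6    0.2   90. ] shift [-0.2718 -0.0078  0.0008] turn -0.0 q [  3.  50.  -3. 129.  57.   2. -56.]
```

Emit:
carry_out:
  targets: "0 0 -0.005 0;0 0 -0.015 0;0 0 -0.03 0;0 0 -0.05 0;0 0 -0.08 0;0 0 -0.1 0;0 0 -0.1 0;0 0 -0.1 0"

```text
time_s: 20.0
tcp_pos: [431.7, -58.0, 109.7]
tool_rot: [-179.7, 0.1, 89.9]
ft_force: [0.3, 0.4, -1.8]
opening: 0.385
gripper_force: 59.7
```

```bash
python3 -c "
from h import *
go(423,-330,yaw=90);s=observe();print(s['q'],s['gripper_force'],s['opening'])"
```

```text
pos [431.7 -58.  109.7] rot [-1.797e+02  1.000e-01  8.990e+01] shift [-0.272  -0.0085  0.0005] turn -0.001 q [ 19.  39. -28. 126.  43.  26. -44.]
[ 19.22807004  38.69439221 -28.04638125 125.88153072  43.2043088
  25.54969676 -43.79111308] 59.73170875431734 0.3847020496415224
```

Emit:
carry_out:
  targets: "-0.03 0 0 0;-0.065 -0.002 0 0;-0.1 -0.003 0 0;-0.14 -0.004 0 0;-0.18 -0.005 0 0;-0.22 -0.006 0 0;-0.25 -0.008 0 0;-0.272 -0.008 0 0"

```text
time_s: 20.67
tcp_pos: [420.7, -333.4, 107.6]
tool_rot: [-179.3, 0.1, 89.8]
ft_force: [-0.2, -1.0, -1.0]
opening: 0.376
gripper_force: 59.7
```

Emit:
carry_out:
  targets: "0 0 0 0;0 0 0.02 0;0 0 0.05 0;0 0 0.075 0;0 0 0.092 0;0 0 0.098 0;0 0 0.101 0;0 0 0.101 0"

```text
time_s: 21.33
tcp_pos: [421.7, -328.5, 8.2]
tool_rot: [-179.4, 0.1, 90.1]
ft_force: [-0.7, 0.4, 0.3]
opening: 0.383
gripper_force: 59.7
```

```bash
python3 -c "
from h import *
go(423,-330,z=7.5,yaw=90);s=observe();print(s['gripper_force'],s['ft_force'])"
```

```text
pos [ 421.7 -328.5    8.2] rot [-1.794e+02  1.000e-01  9.010e+01] shift [-0.0015  0.0013  0.0007] turn 0.002 q [ 48.  53. -26. 112.  51.  28. -16.]
59.719579049851745 [-0.74157449  0.36393645  0.31968658]
```

Emit:
carry_out:
  targets: "0 0 0.001 0;0 0 0.001 0"

```text
time_s: 21.5
tcp_pos: [422.9, -329.8, 7.8]
tool_rot: [-179.6, 0.1, 90.0]
ft_force: [0.2, 0.2, -0.4]
opening: 0.376
gripper_force: 59.7
```

Emit:
carry_out:
  targets: "0 0 0 0;0 0 0 0;0 0 0 0;0 0 -0.002 0;0 0 -0.02 0;0 0 -0.06 0;0 0 -0.1 0;0 0 -0.14 0"
  grip: 0.075

```text
time_s: 22.17
tcp_pos: [423.0, -329.2, 149.1]
tool_rot: [-179.5, 0.1, 90.0]
ft_force: [0.4, -0.9, 0.4]
opening: 0.879
gripper_force: 0.0
```

Emit:
carry_out:
  targets: "0.03 0 0 0;0.07 0 0 0;0.11 0 0 0;0.15 0 0 0;0.19 0 0 0;0.23 0 0 0;0.27 0 0 0;0.31 0 0 0"

```text
time_s: 22.83
tcp_pos: [423.3, -18.1, 147.2]
tool_rot: [-179.6, 0.1, 90.0]
ft_force: [0.6, -0.3, -0.3]
opening: 0.88
gripper_force: 0.0
```

Emit:
carry_out:
  targets: "0.04 0.005 0 0;0.08 0.01 0 0;0.11 0.01 0 0;0.122 0.01 0 0;0.122 0.01 0 0;0.122 0.01 0 0;0.122 0.01 0 0"

```text
time_s: 23.42
tcp_pos: [433.2, 100.4, 146.4]
tool_rot: [-179.5, 0.2, 89.9]
ft_force: [0.6, 0.2, -0.2]
opening: 0.878
gripper_force: 0.0
```

```bash
python3 -c "
from h import *
go(432.5,104.4,z=38,yaw=90)
c=snap('wrist','w6.png');d=snap('top','t6.png')
a=cv2.resize(cv2.cvtColor(d['image'][180:280,380:480],cv2.COLOR_RGB2BGR),(400,400),interpolation=cv2.INTER_CUBIC)
cv2.imwrite('pics/v6.png',np.hstack([cv2.resize(cv2.cvtColor(c['image'],cv2.COLOR_RGB2BGR),(400,400)),a]))
"
```

```text
pos [433.2 100.4 146.4] rot [-179.5    0.2   89.9] shift [0.0045 0.0002 0.1084] turn -0.002 q [  2.  36. -33. 122.  36.  32. -58.]
```

View pics/v6.png

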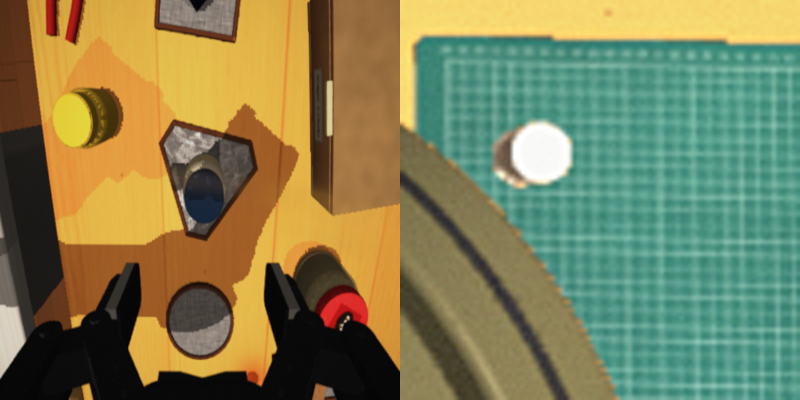

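The spool stands upright on the mat with its top at (415.4,218). The pot is centred between the fingers.

```bash
python3 -c "
from h import *
print(ray(load('t6.png'),[(415.2,217.8)],46),ray(load('w6.png'),[(285.6,205.8)],74))"
```

```text
[[ 421.71362073 -329.08925557   46.        ]] [[432.96885977 109.80435134  74.        ]]
```

Emit:
carry_out:
  targets: "0.004 0 0.02 0;0.004 0 0.05 0;0.004 0 0.08 0;0.004 0 0.097 0;0.004 0 0.105 0;0.004 0 0.108 0;0.004 0 0.108 0;0.004 0 0.108 0"

```text
time_s: 24.18
tcp_pos: [433.0, 105.4, 38.9]
tool_rot: [-179.6, 0.1, 89.9]
ft_force: [0.3, -0.0, 0.3]
opening: 0.885
gripper_force: 0.0
```

Emit:
carry_out:
  targets: "0 0 0 0;0 0 0 0;0 0 0 0;0 0 0 0;0 0 0 0;0 0 0 0;0 0 0 0"
  grip: 0.03

```text
time_s: 24.77
tcp_pos: [433.3, 106.0, 39.5]
tool_rot: [-179.7, 0.1, 90.0]
ft_force: [-0.8, -1.3, 9.2]
opening: 0.445
gripper_force: 59.1
```

```bash
python3 -c "
from h import *
go(426,-57.7,yaw=90)"
```

```text
pos [433.3 106.   39.5] rot [-1.797e+02  1.000e-01  9.000e+01] shift [-0.1637 -0.0073  0.0004] turn -0.0 q [-10.  46. -15. 127.  52.  14. -73.]
```

Emit:
carry_out:
  targets: "0 0 -0.005 0;0 0 -0.02 0;0 0 -0.045 0;0 0 -0.07 0;0 0 -0.09 0;-0.02 -0.001 -0.09 0;-0.05 -0.002 -0.09 0;-0.08 -0.004 -0.09 0"

```text
time_s: 25.43
tcp_pos: [429.8, 25.9, 129.7]
tool_rot: [-179.7, 0.1, 90.1]
ft_force: [0.1, -0.4, -0.9]
opening: 0.447
gripper_force: 60.5
```

Emit:
carry_out:
  targets: "-0.03 -0.001 0 0;-0.06 -0.002 0 0;-0.075 -0.003 0 0;-0.084 -0.003 0 0;-0.084 -0.003 0 0;-0.084 -0.003 0 0;-0.084 -0.003 0 0"

```text
time_s: 26.02
tcp_pos: [426.9, -56.1, 129.2]
tool_rot: [-179.6, 0.1, 90.1]
ft_force: [0.8, 0.2, -1.0]
opening: 0.449
gripper_force: 60.5
```

```bash
python3 -c "
from h import *
go(426,-57.7,z=39.5,yaw=90);print(observe()['gripper_force'])"
```

```text
pos [426.9 -56.1 129.2] rot [-1.796e+02  1.000e-01  9.010e+01] shift [-0.0015 -0.0003  0.0897] turn 0.002 q [ 22.  37. -33. 126.  42.  29. -43.]
60.5328369140625
```

Emit:
carry_out:
  targets: "-0.001 0 0.02 0;-0.001 0 0.045 0;-0.001 0 0.065 0;-0.001 0 0.078 0;-0.001 0 0.085 0;-0.001 0 0.088 0;-0.001 0 0.09 0;-0.001 0 0.09 0"

```text
time_s: 26.68
tcp_pos: [425.9, -57.3, 39.6]
tool_rot: [-179.6, 0.1, 90.2]
ft_force: [-1.0, 0.3, 2.1]
opening: 0.445
gripper_force: 61.0
```

```bash
python3 -c "
from h import *
go(426,-57.7,z=39.5,yaw=90);print(observe()['ft_force'])"
```

```text
pos [425.9 -57.3  39.6] rot [-1.796e+02  1.000e-01  9.020e+01] shift [-0.0004  0.0001  0.0001] turn 0.003 q [ 10.  46. -14. 129.  60.  12. -59.]
[-0.96325597  0.29529524  2.14172593]
```

Emit:
carry_out:
  targets: "0 0 0 0;0 0 0 0;0 0 0 0;0 0 0 0;0 0 -0.02 0;0 0 -0.05 0;0 0 -0.08 0;0 0 -0.11 0"
  grip: 0.075

```text
time_s: 27.35
tcp_pos: [425.8, -58.6, 150.2]
tool_rot: [-179.5, 0.1, 90.0]
ft_force: [0.2, -1.0, -0.4]
opening: 0.878
gripper_force: 0.0
```

Emit:
carry_out:
  targets: "-0.03 0 0 0;-0.07 0 0 0;-0.11 -0.001 0 0;-0.15 -0.002 0 0;-0.19 -0.003 0 0;-0.23 -0.004 0 0;-0.26 -0.004 0 0;-0.272 -0.004 0 0"

```text
time_s: 28.02
tcp_pos: [420.6, -337.0, 149.0]
tool_rot: [-179.5, 0.3, 89.5]
ft_force: [-0.3, -0.8, 0.2]
opening: 0.875
gripper_force: 0.0
```

Emit:
carry_out:
  targets: "0 0 0 0;0 0 0 0;0 0 0 0;0 0 0 0"

```text
time_s: 28.35
tcp_pos: [423.0, -328.8, 149.8]
tool_rot: [-179.6, 0.1, 90.2]
ft_force: [-0.3, 0.1, -0.3]
opening: 0.882
gripper_force: 0.0
```

```bash
python3 -c "
from h import *
go(421.7,-329,z=7.5,yaw=90)"
```

```text
pos [ 423.  -328.8  149.8] rot [-1.796e+02  1.000e-01  9.020e+01] shift [-0.     -0.0002  0.1424] turn 0.003 q [ 56.  42. -40. 107.  38.  45.  -5.]
```

Emit:
carry_out:
  targets: "0 0 0.03 0;0 0 0.07 0;0 0 0.1 0;0 0 0.12 0;0 0 0.132 0;0 0 0.138 0;0 0 0.138 0;0 0 0.138 0"

```text
time_s: 29.02
tcp_pos: [422.5, -330.8, 12.5]
tool_rot: [-179.6, 0.2, 90.1]
ft_force: [0.3, 0.6, 0.1]
opening: 0.88
gripper_force: 0.0
```

Emit:
carry_out:
  targets: "0 0 0 0;0 0 0 0;0 0 0 0;0 0 0 0;0 0 0 0;0 0 0 0;0 0 0 0"
  grip: 0.025

```text
time_s: 29.6
tcp_pos: [422.1, -331.6, 12.8]
tool_rot: [-179.6, 0.2, 90.0]
ft_force: [-0.2, 0.8, 7.4]
opening: 0.375
gripper_force: 58.8
```

Emit:
carry_out:
  targets: "0 0 -0.005 0;0 0 -0.03 0;0 0 -0.06 0;0 0 -0.1 0;0 0 -0.13 0;0.02 0 -0.14 0;0.05 0 -0.14 0;0.08 0 -0.14 0"

```text
time_s: 30.27
tcp_pos: [423.0, -251.0, 152.8]
tool_rot: [-179.7, 0.2, 89.8]
ft_force: [0.5, 0.6, -1.0]
opening: 0.373
gripper_force: 59.6
```

```bash
python3 -c "
from h import *
go(435,106,z=14,yaw=90);print(observe()['gripper_force'])"
```

```text
pos [ 423.  -251.   152.8] rot [-179.7    0.2   89.8] shift [0.3575 0.0116 0.1374] turn -0.003 q [ 49.  39. -39. 115.  39.  40. -15.]
59.64286611417265
```

Emit:
carry_out:
  targets: "0.04 0.002 0 0;0.08 0.003 0 0;0.12 0.004 0 0;0.16 0.005 0 0;0.2 0.006 0 0;0.24 0.008 0 0;0.28 0.01 0 0;0.31 0.011 0 0"

```text
time_s: 30.93
tcp_pos: [433.7, 63.2, 151.4]
tool_rot: [-179.7, 0.0, 90.2]
ft_force: [0.1, -0.5, -0.5]
opening: 0.374
gripper_force: 59.6
```

Emit:
carry_out:
  targets: "0.025 0.001 0 0;0.045 0.001 0 0;0.045 0.001 0.02 0;0.045 0.001 0.05 0;0.045 0.001 0.07 0;0.045 0.001 0.08 0;0.045 0.001 0.08 0;0.045 0.001 0.08 0"

```text
time_s: 31.6
tcp_pos: [433.8, 104.1, 70.6]
tool_rot: [-179.5, 0.2, 90.0]
ft_force: [0.5, -0.1, -0.2]
opening: 0.374
gripper_force: 59.6
```

```bash
python3 -c "
from h import *
go(435,104,z=14.8,yaw=90);print(observe()['gripper_force'])"
```

```text
pos [433.8 104.1  70.6] rot [-179.5    0.2   90. ] shift [0.     0.0017 0.0558] turn 0.001 q [ -5.  43. -24. 126.  49.  21. -70.]
59.64279451506627
```

Emit:
carry_out:
  targets: "0 0.001 0.01 0;0 0.001 0.022 0;0 0.001 0.034 0;0 0.001 0.044 0;0 0.001 0.051 0;0 0.001 0.055 0;0 0.001 0.056 0;0 0.001 0.056 0"

```text
time_s: 32.27
tcp_pos: [435.1, 104.2, 15.1]
tool_rot: [-179.6, 0.1, 90.0]
ft_force: [0.9, -0.5, -0.1]
opening: 0.373
gripper_force: 59.6
```

```bash
python3 -c "
from h import *
go(435,104,z=14.8,yaw=90);print(observe()['ft_force'])"
```

```text
pos [435.1 104.2  15.1] rot [-1.796e+02  1.000e-01  9.000e+01] shift [-0.0002 -0.0001  0.0003] turn 0.0 q [-13.  49. -11. 127.  59.   9. -79.]
[ 0.85203288 -0.51803678 -0.05834588]
```

Now I release, lift and move towards the robot's far left, clear of the scene, to check.

Emit:
carry_out:
  targets: "0 0 0.001 0;0 0 0.001 0"

```text
time_s: 32.43
tcp_pos: [435.2, 104.1, 14.8]
tool_rot: [-179.7, 0.1, 90.0]
ft_force: [-0.1, -0.2, 8.6]
opening: 0.374
gripper_force: 60.6
```

Emit:
carry_out:
  targets: "0 0 0 0;0 0 0 0;0 0 0 0;0 0 0 0;0 0 -0.02 0;0 0 -0.06 0;0 0 -0.1 0;0 0 -0.14 0"
  grip: 0.075

```text
time_s: 33.1
tcp_pos: [434.4, 104.0, 155.0]
tool_rot: [-179.4, 0.1, 90.0]
ft_force: [1.2, -0.4, -0.1]
opening: 0.88
gripper_force: 0.0
```

Emit:
carry_out:
  targets: "-0.04 0 -0.01 0;-0.08 0 -0.02 0;-0.12 0 -0.03 0;-0.16 0 -0.03 0;-0.2 0 -0.03 0;-0.24 0 -0.03 0;-0.28 0 -0.03 0;-0.32 0 -0.03 0"

```text
time_s: 33.77
tcp_pos: [435.0, -217.9, 184.2]
tool_rot: [-179.5, 0.1, 90.0]
ft_force: [1.3, 1.6, -0.5]
opening: 0.877
gripper_force: 0.0
```

Emit:
carry_out:
  targets: "-0.04 0 0 0;-0.08 0 0 0;-0.12 0 0 0;-0.12 0 0 0;-0.12 0 0 0;-0.12 0 0 0"

```text
time_s: 34.27
tcp_pos: [435.6, -334.8, 184.3]
tool_rot: [-179.5, 0.1, 90.0]
ft_force: [-0.6, 0.1, 0.4]
opening: 0.875
gripper_force: 0.0
```

```bash
python3 -c "
from h import *
c=snap('top','t7.png');d=snap('side','s7.png')
B=lambda x:cv2.cvtColor(x,cv2.COLOR_RGB2BGR)
cv2.imwrite('pics/v7.png',np.vstack([cv2.resize(B(c['image'][110:260,130:430]),(600,300),interpolation=cv2.INTER_CUBIC),cv2.resize(B(d['image'][130:280,130:430]),(600,300),interpolation=cv2.INTER_CUBIC)]))
im=c['image'];r=30
t=lambda u,v:cv2.resize(B(im[v-r:v+r,u-r:u+r]),(290,290),interpolation=cv2.INTER_CUBIC)
cv2.imwrite('pics/v8.png',np.vstack([np.hstack([t(236,216),t(330,148)]),np.hstack([t(165,221),t(300,219)])]))
"
```

```text
(no output)
```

View pics/v7.png

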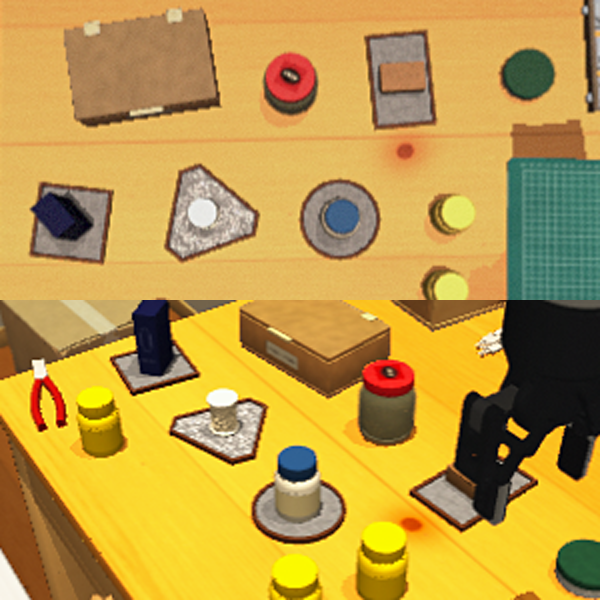

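View pics/v8.png

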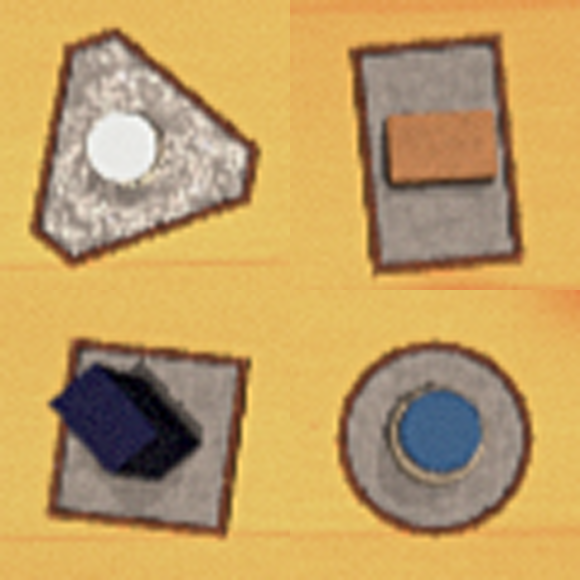

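All four stand on their own trays, and the jar, tin and yellow pots are unmoved. Last, a numeric check of the centring.

```bash
python3 -c "
from h import *
c=load('t7.png'); k=290/60
w=lambda t,pts,z: ray(c,(np.array(pts,float)+.5)/k-.5+np.array(t)-30,z)[:,:2].mean(0)
print('spool',w((236,216),[(122,147)],48)-[435,106.4],'pot',w((300,219),[(149,140)],74)-[426,-57.7])
print('carton',w((165,221),[(101,73),(158,143),(118,184),(51,114)],92)-[428,273],'block',w((330,148),[(97,114),(206,109),(208,176),(101,184)],26)-[599.5,-137.5])"
```

```text
spool [-0.60536854  0.45500749] pot [-0.24587296  1.01839754]
carton [ 3.96946726 -3.14266978] block [-0.48785199 -1.38187249]
```

The carton is 5 mm off centre and there is plenty of time, so I'll mend it.

Emit:
carry_out:
  targets: "0.04 0 0 0;0.08 0 0 0;0.12 0 0 0;0.16 0 0 0;0.2 0 0 0;0.24 0 0 0;0.28 0 0 0;0.32 0 0 0"

```text
time_s: 35.03
tcp_pos: [434.8, -12.6, 184.2]
tool_rot: [-179.6, 0.1, 90.2]
ft_force: [0.4, 0.1, -0.1]
opening: 0.881
gripper_force: 0.0
```

Emit:
carry_out:
  targets: "0.036 0 0 0.11;0.072 0 0 0.22;0.108 0 0 0.33;0.144 0 0 0.44;0.18 0 0 0.55;0.216 -0.003 0 0.66;0.25 -0.006 0 0.77;0.284 -0.006 0 0.861"

```text
time_s: 35.7
tcp_pos: [427.2, 271.3, 183.5]
tool_rot: [-179.8, 0.5, 40.6]
ft_force: [1.1, -0.4, 0.7]
opening: 0.88
gripper_force: 0.0
```

Emit:
carry_out:
  targets: "0 0 0 0;0 0 0 0;0 0 0 0;0 0 0 0"

```text
time_s: 36.03
tcp_pos: [429.2, 267.0, 183.1]
tool_rot: [-179.9, 0.5, 40.7]
ft_force: [0.2, -0.9, -0.1]
opening: 0.878
gripper_force: 0.0
```

```bash
python3 -c "
from h import *
go(431,270.5,z=29,yaw=40.7)"
```

```text
pos [429.2 267.  183.1] rot [-179.9    0.5   40.7] shift [ 0.005  -0.0011  0.1541] turn -0.0 q [ -21.   34.  -25.  111.   21.   40. -108.]
```

Emit:
carry_out:
  targets: "0.005 -0.001 0.03 0;0.005 -0.001 0.07 0;0.005 -0.001 0.1 0;0.005 -0.001 0.13 0;0.005 -0.001 0.145 0;0.005 -0.001 0.152 0;0.005 -0.001 0.154 0;0.005 -0.001 0.154 0"

```text
time_s: 36.7
tcp_pos: [432.1, 271.4, 29.4]
tool_rot: [-179.8, 0.4, 40.6]
ft_force: [0.3, 0.4, -0.0]
opening: 0.88
gripper_force: 0.0
```

Emit:
carry_out:
  targets: "0 0 0 0;0 0 0 0;0 0 0 0;0 0 0 0;0 0 0 0;0 0 0 0;0 0 0 0"
  grip: 0.015

```text
time_s: 37.28
tcp_pos: [432.4, 272.3, 30.1]
tool_rot: [-179.8, 0.3, 40.7]
ft_force: [0.8, -0.1, 5.7]
opening: 0.345
gripper_force: 59.9
```

```bash
python3 -c "
from h import *
go(428,272,z=29,yaw=40.7);print(observe()['gripper_force'])"
```

```text
pos [432.4 272.3  30.1] rot [-179.8    0.3   40.7] shift [-0.0035 -0.0027  0.0012] turn -0.001 q [ -29.   49.  -13.  116.   32.   19. -118.]
59.894837737083435
```

Emit:
carry_out:
  targets: "0 0 -0.004 0;0 0 -0.008 0;-0.001 -0.002 -0.008 0;-0.001 -0.004 -0.008 0;-0.001 -0.004 -0.006 0;-0.001 -0.004 -0.003 0;-0.001 -0.004 0 0;-0.001 -0.004 0 0"

```text
time_s: 37.95
tcp_pos: [428.2, 274.4, 30.1]
tool_rot: [-179.9, 0.4, 40.7]
ft_force: [-2.8, -1.2, 14.6]
opening: 0.345
gripper_force: 61.0
```

Emit:
carry_out:
  targets: "0 0 0 0;0 0 0 0;0 0 0 0;0 0 0 0;0 0 -0.02 0;0 0 -0.06 0;0 0 -0.1 0;0 0 -0.14 0"
  grip: 0.065

```text
time_s: 38.62
tcp_pos: [428.7, 274.2, 170.3]
tool_rot: [-179.8, 0.5, 40.7]
ft_force: [1.2, 0.4, -1.1]
opening: 0.767
gripper_force: 0.0
```

Emit:
carry_out:
  targets: "-0.02 0.03 0 0;-0.04 0.06 0 0;-0.06 0.09 0 0;-0.08 0.12 0 0;-0.1 0.15 0 0;-0.12 0.18 0 0;-0.14 0.21 0 0;-0.14 0.21 0 0"

```text
time_s: 39.28
tcp_pos: [459.6, 14.5, 168.7]
tool_rot: [-180.0, 0.8, 39.9]
ft_force: [-0.6, -0.1, -0.7]
opening: 0.76
gripper_force: 0.0
```

```bash
python3 -c "
from h import *
c=snap('top','t9.png');d=snap('side','s9.png')
B=lambda x:cv2.cvtColor(x,cv2.COLOR_RGB2BGR)
im=c['image'];r=30;u,v=165,221
cv2.imwrite('pics/v9.png',np.hstack([cv2.resize(B(im[v-r:v+r,u-r:u+r]),(290,290),interpolation=cv2.INTER_CUBIC),cv2.resize(B(d['image']),(387,290))]))
"
```

```text
(no output)
```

View pics/v9.png

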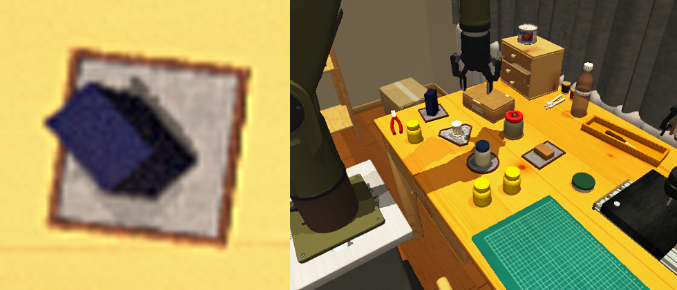

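The carton is now centred to within about 1 mm, and everything stands clear of the arm.

```bash
python3 -c "
from bench import job
print(job.close_job())"
```

```text
the job is handed in; nothing more can be done
None
```

The job is handed in: all four supplies stand upright (the sanding block flat) within about 2 mm of the middle of their own trays, and the jar, the tin and the yellow look-alikes were left alone.

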